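# Post the spent temperature logger in the returns box

## Task

On the bench of the vaccine cold store, take the flat temperature logger out of its cradle and post it: hold it upright and push its lower end down through the slot in the lid of the returns box, past the dust flap, then let it go so that it drops wholly inside. Leave the thick handset and the carton standing where they are.

Things in the scene. Friction and masses are not known exactly. Their poses are not given: they have to be found in the camera images.
- logger_mid (a point): Centre of the logger to post: flat white slab with a screen, 110 mm tall (z), 60 wide (its y), only 14 thick (its x), 150 g. Stands loose in a fixed black cradle (50 x 100 mm, 28 high) that holds its lowest 20 mm with 2 mm play; its underside is 8 mm above the bench. Grip it across the 14 mm (along its x) near the top, lift straight up. Same after a half turn about z.
- slot (a point): Slot centre, level with the lid top of the fixed grey returns box (180 x by 160 y mm), 150 mm above the bench. Slot: 76 mm along y, 24 along x, z up. 45-degree guide lips round it rise 10 mm, mouth 44 x 96. Under the 8 mm lid a dust flap yields to about 1 N. Push the held logger's foot 20 mm or more below the lid top (fingers stay above the lips), let go: it falls inside.
- handset_mid (a point): Centre of a bystander: a thick white handset with a screen, 90 mm tall, 60 mm wide (y), 40 mm thick (x), standing loose on the bench. It does not fit the slot; leave it standing.
- carton_mid (a point): Centre of a bystander: a cardboard carton, 55 x 55 mm and 100 mm tall, standing loose on the bench. Leave it standing.

How it is judged:
By the outcome, as a careful person would: the job done as asked, in the order asked, and still so for the second after the job is handed in, with the robot touching nothing.
It also fails if it takes over 45 s, if anything falls off the work surface, if the arm or the gripper's body presses on something with over 40 N, if the wrist force passes 120 N, or if a joint passes its speed limit or range.

## Robot

A 6-joint arm with a two-finger parallel gripper is mounted at the origin on the work surface. World frame = base frame: x ahead of the robot, y to its left, z up, the work surface at z = 0. Lengths are in m, angles in rad, forces in N, time in s.
With the tool pointing down it reaches from about 0.375 to 0.925 m from the base axis. Payload 5.7 kg.
Tool frame: the origin (TCP) lies between the finger pads; the fingertips stand 19 mm ahead of it and the grasp point (between the pads) is the TCP (env.tip_extent is the distance from the TCP to the fingertips, in m); z points along the fingers, y is the direction in which the jaws open and shut (so a half turn about z gives the same grasp; the last joint's range is limited). The gripper opens to 85 mm and grips with 20 to 120 N. Pads are 22 mm wide; open, the fingers measure 114 mm over their backs; the gripper's body (76 mm by 85 mm) begins 54 mm behind the grasp point. The pads swing forward as they close: fully open they stand 13 mm farther back than shut.
Start: joints at [-1.318, 0.359, 1.51, -0, 1.272, -0.115], TCP at [0.216, -0.56, 0.25] pointing down, gripper open.
Joint ranges: [-2.97, 2.97], [-1.01, 2.36], [0.21, 2.38], [-0.96, 4.11], [0.2, 2.71], [-2.98, 2.98]. Speed limits (rad/s): [2.39, 2.39, 3.14, 3.14, 3.14, 3.14].

## Interface

Orientations are given as a rotation vector (axis times angle).
In Python, from station import env, optics, job_done gives the robot as it stands.
- The arm moves only by the shell command python3 -m inch 'ROWS' [OPENING] [FORCE]. ROWS is JSON, one flat list of numbers, 6 for each row, row after row: the shift along the tool's x, y, z in cm, then the turn, a rotation vector about the tool's x, y, z in rad. In form: [tx, ty, tz, wx, wy, wz, tx, ty, tz, wx, wy, wz, ...]. A call has 1 to 8 rows; each row shifts and turns the commanded pose from where the row before left it, along the tool's axes as they then stand; what a row does not reach is not made up. A row lasts 1/8 s, in which the tool goes at most 62.5 mm and 10.7 degrees, less where a joint would pass 70% of its speed; a pose out of reach is approached as far as the arm can. A call with a gripper value outside its range is refused whole. OPENING is the finger opening in cm, from 0 to 8.54, set as the call begins (- or left out, the last holds). The fingers move at their own pace and stop on an object; FORCE is the grip in N (left out, the last holds). Time passes only in rows, so rows that do not move let the fingers close. It gives the time, the measured TCP pose, the force and the opening at its end, in the units of the state.
- env.observe(): the state, without advancing time (a new reading comes with each control period).
- optics.capture(name): name is "side" or "top"; returns a dict with "frame" (480x640x3 uint8, blue, green, red), "fx", "fy", "cx", "cy" (pixels), "R" (3x3) and "t" (3): a world point X has camera coordinates R X + t. Camera axes: x right, y down, z forward; pixel columns grow to the right and rows downward; lengths in m; the calibration is good to about 2 mm. A picture is of the moment at which its call begins. There is no depth.
- job_done(): hands the job in, once; it reports no verdict.
The state is a dict: "time": time; "joints": joint angles; "joint_velocities": joint speeds; "joint_torque": joint torques, N m; "eef_pos": TCP position; "orientation": TCP orientation; "force": force on the tool from outside, world axes, zero at the start; "ft_torque": the same for the moment, N m; "finger_gap": finger opening in m.
Only numpy, scipy, OpenCV 4.12 (cv2) and the standard library are available. Lean on these libraries where they do the work, as an engineer would, in place of code of your own. Each camera call takes 0.05 s, during which the arm holds its last target.

## Working session

There is one attempt and no reset: what is moved stays moved. The work goes in short steps, Python scripts to look and compute and a shell command to move; the robot and the scene stay as the last step left them, time stands still between calls to the robot, and variables do not carry over. Pictures are saved under pics/ and viewed, and the job is handed in when it is done.

```bash
ls; mkdir -p pics; python3 - <<'E'
from station import env, optics
import cv2,json
print(env.observe())
for n in("side","top"):
    c=optics.capture(n); cv2.imwrite(f"pics/{n}0.png",c["frame"])
    print(n,c["fx"],c["fy"],c["cx"],c["cy"],c["R"],c["t"])
E
```

```text
pics
{'time': 0.0, 'joints': array([-1.31809789e+00,  3.59499761e-01,  1.51145687e+00, -1.34019301e-05,
        1.27249801e+00, -1.15073890e-01]), 'joint_velocities': array([ 2.09488738e-03,  5.67300802e-04,  3.02551398e-04, -1.24670627e-03,
        9.54299505e-05,  1.84722386e-03]), 'joint_torque': array([-1.27214840e-03, -5.27625275e+01, -2.78616375e+01, -5.37773412e-04,
        1.28443656e-02, -1.03093436e-05]), 'eef_pos': array([ 0.21556014, -0.55923565,  0.24944738]), 'orientation': array([-3.08680052e+00, -5.74111797e-01,  2.21041772e-04]), 'force': array([ 0.84087276,  0.71455438, -0.45656829]), 'ft_torque': array([-0.03124934,  0.05088896, -0.01392471]), 'finger_gap': 0.08523147289951219}
side 518.700648234755 518.700648234755 319.25805246426495 234.42530766354662 [[ 0.99517488 -0.09801546  0.00446332]
 [-0.04708184 -0.51695461 -0.85471705]
 [ 0.08608282  0.8503828  -0.51907499]] [-0.53952121  0.13227839  0.74970746]
top 505.12529784930626 505.12529784930626 316.89305998207425 239.65624375923963 [[ 0.01245783 -0.99981947  0.01434704]
 [-0.99576162 -0.01371228 -0.09094382]
 [ 0.09112414 -0.01315327 -0.99575267]] [-0.00662572  0.56221578  0.79931281]
```

View pics/side0.png

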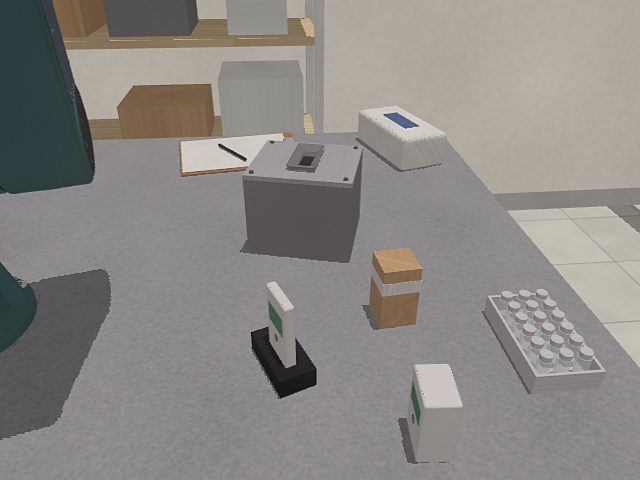

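View pics/top0.png

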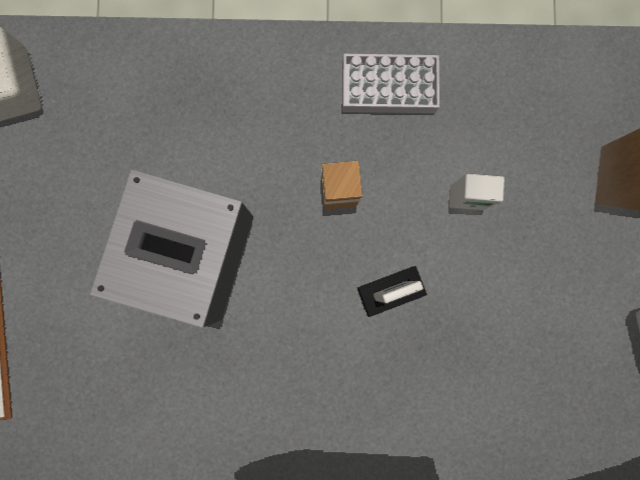

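The side view shows the logger at about (282,325) in its black cradle, the handset at (435,410), the carton at (396,288) and the slot at (306,158). In the top view the logger's top face is at about (402,291), the cradle at (392,291), the slot at (167,248), the carton at (342,182) and the handset at (484,188). Next I'll measure them.

```bash
cat > h.py <<'E'
import numpy as np, cv2
from station import env, optics
def ray(c,uv,z):
    uv=np.atleast_2d(np.asarray(uv,float)); R=np.array(c["R"]);t=np.array(c["t"])
    d=np.c_[(uv[:,0]-c["cx"])/c["fx"],(uv[:,1]-c["cy"])/c["fy"],np.ones(len(uv))]@R
    o=-R.T@t
    return o+d*((z-o[2])/d[:,2])[:,None]
def proj(c,X):
    X=np.atleast_2d(X); p=X@np.array(c["R"]).T+np.array(c["t"])
    return np.c_[p[:,0]/p[:,2]*c["fx"]+c["cx"],p[:,1]/p[:,2]*c["fy"]+c["cy"]]
def rect(c,mask,roi,z,name):
    x0,y0,x1,y1=roi; m=np.zeros_like(mask); m[y0:y1,x0:x1]=mask[y0:y1,x0:x1]
    cs,_=cv2.findContours(m,cv2.RETR_EXTERNAL,cv2.CHAIN_APPROX_NONE)
    k=max(cs,key=cv2.contourArea)[:,0]
    P=ray(c,k,z)[:,:2]
    (cx,cy),(w,h),a=cv2.minAreaRect((P*1000).astype(np.float32))
    b=cv2.boxPoints(((cx,cy),(w,h),a)); e=[b[1]-b[0],b[2]-b[1]]; L=max(e,key=np.linalg.norm)
    ang=np.degrees(np.arctan2(L[1],L[0]))
    print(name,"ctr mm",round(cx,1),round(cy,1),"size",round(w,1),round(h,1),"long axis deg",round(ang%180,1),"px",k.mean(0).round(1),"n",len(k))
    return cx/1000,cy/1000,ang
E
python3 - <<'E'
from h import *
c=optics.capture("top"); g=cv2.cvtColor(c["frame"],cv2.COLOR_BGR2GRAY)
hsv=cv2.cvtColor(c["frame"],cv2.COLOR_BGR2HSV)
for th in (150,190,205,220): rect(c,((g>th)*255).astype(np.uint8),(350,260,440,320),.118,f"logger>{th}")
for th in (30,40): rect(c,((g<th)*255).astype(np.uint8),(350,260,440,320),.028,f"cradle<{th}")
for th in (35,50): rect(c,((g<th)*255).astype(np.uint8),(110,210,215,285),.150,f"slot<{th}")
for th in (100,115): rect(c,((g<th)*255).astype(np.uint8),(120,215,212,278),.155,f"lips<{th}")
for th in (120,130): rect(c,((g>th)*255).astype(np.uint8),(85,160,250,335),.150,f"lid>{th}")
for th in (200,): rect(c,((g>th)*255).astype(np.uint8),(440,160,520,215),.09,"handset")
rect(c,((hsv[...,1]>80)&(g>110)).astype(np.uint8)*255,(315,150,370,215),.1,"carton")
f=c["frame"]
cv2.imwrite("pics/zl.png",cv2.resize(f[255:325,345:445],None,fx=8,fy=8,interpolation=cv2.INTER_NEAREST))
cv2.imwrite("pics/zs.png",cv2.resize(f[210:290,110:220],None,fx=7,fy=7,interpolation=cv2.INTER_NEAREST))
E
```

```text
logger>150 ctr mm 480.5 -121.9 size 12.5 58.1 long axis deg 111.5 px [402.6 291.4] n 87
logger>190 ctr mm 480.6 -122.3 size 10.4 56.8 long axis deg 111.5 px [402.5 291.5] n 82
logger>205 ctr mm 480.5 -122.0 size 9.2 55.2 long axis deg 111.0 px [402.4 291.4] n 80
logger>220 ctr mm 481.0 -118.7 size 5.8 46.8 long axis deg 112.2 px [399.3 291.5] n 63
cradle<30 ctr mm 458.7 -99.7 size 17.8 8.6 long axis deg 72.3 px [378.3 303.7] n 26
cradle<40 ctr mm 480.3 -120.8 size 50.0 101.6 long axis deg 111.2 px [392.3 291.5] n 265
slot<35 ctr mm 537.0 208.5 size 70.2 22.0 long axis deg 74.6 px [167.2 247.7] n 123
slot<50 ctr mm 537.1 209.0 size 72.0 23.0 long axis deg 74.5 px [166.8 247.5] n 127
lips<100 ctr mm 536.9 209.8 size 104.1 50.5 long axis deg 74.8 px [165.8 247.3] n 210
lips<115 ctr mm 536.8 210.3 size 104.7 51.4 long axis deg 74.4 px [165.3 247.4] n 212
lid>120 ctr mm 537.0 210.9 size 161.4 187.3 long axis deg 164.4 px [165.6 248.1] n 477
lid>130 ctr mm 537.9 210.3 size 160.1 180.8 long axis deg 164.4 px [165.9 248.1] n 469
handset ctr mm 640.5 -256.4 size 49.6 34.9 long axis deg 86.1 px [487.  187.7] n 101
carton ctr mm 646.6 -34.5 size 54.4 55.1 long axis deg 96.2 px [341.7 179.5] n 139
```

View pics/zl.png

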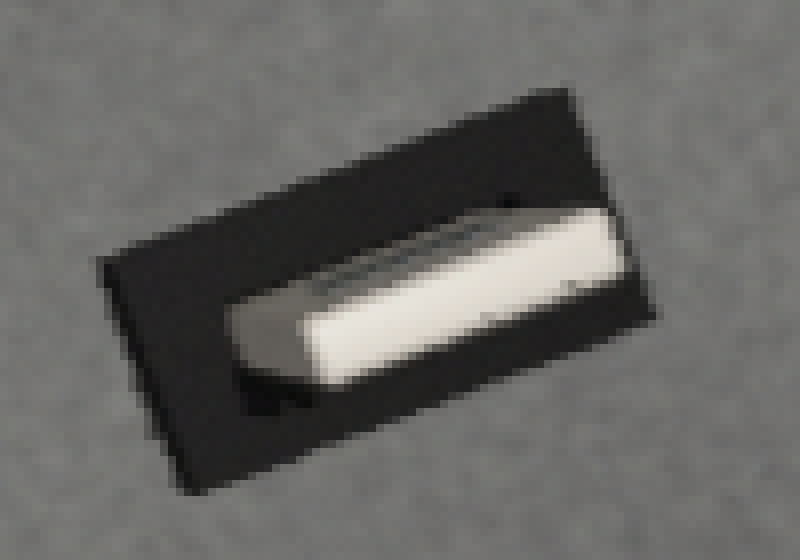

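View pics/zs.png

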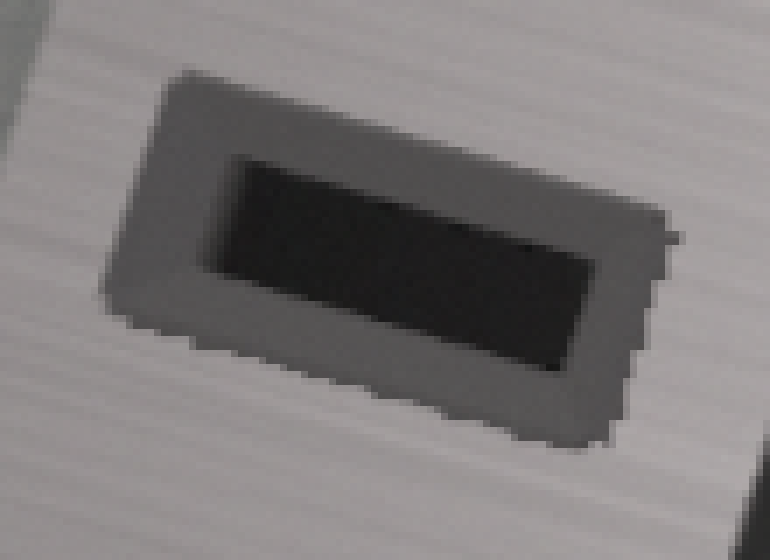

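Everything agrees with the sizes given: cradle 50×102 mm and lid 160×181 mm. The logger's centre (480,-122) matches the cradle's (480,-121), with its x axis at 21.4° yaw. The slot is at (537,210) with its x axis at −15.5°. Before moving I'll check both against the side view.

```bash
python3 - <<'E'
from h import *
c=optics.capture("side"); f=c["frame"].copy()
def corners(x,y,a,lx,ly,z):
    a=np.radians(a);X=np.array([np.cos(a),np.sin(a)]);Y=np.array([-X[1],X[0]])
    return [[*(np.array([x,y])+sx*lx/2*X+sy*ly/2*Y),z] for sx,sy in((1,1),(1,-1),(-1,-1),(-1,1))]
for q in (corners(.4804,-.1217,21.4,.014,.06,.118),corners(.537,.210,-15.5,.024,.076,.15),corners(.537,.210,-15.5,.044,.096,.16),corners(.4804,-.1212,21.4,.05,.1,.028)):
    cv2.polylines(f,[proj(c,q).round().astype(np.int32)],True,(0,0,255),1)
cv2.imwrite("pics/chk.png",np.hstack([cv2.resize(f[265:405,235:335],None,fx=4,fy=4,interpolation=0),cv2.resize(f[110:250,260:360],None,fx=4,fy=4,interpolation=0)]))
E
python3 -m inch '[2.5,-2,0,0,0,0,2.5,-2,0,0,0,0,2.5,-2,0,0,0,0,2.5,-2,0,0,0,0,2.5,-2,0,0,0,0,2.5,-2,0,0,0,0,2.5,-2,0,0,0,0,2.5,-2,0,0,0,0]' 6
```

```text
time: 1.2
eef_pos: [0.3452, -0.3376, 0.2502]
orientation: [-3.088, -0.574, 0.0]
force: [1.0, 0.8, 0.6]
finger_gap: 0.06
```

View pics/chk.png

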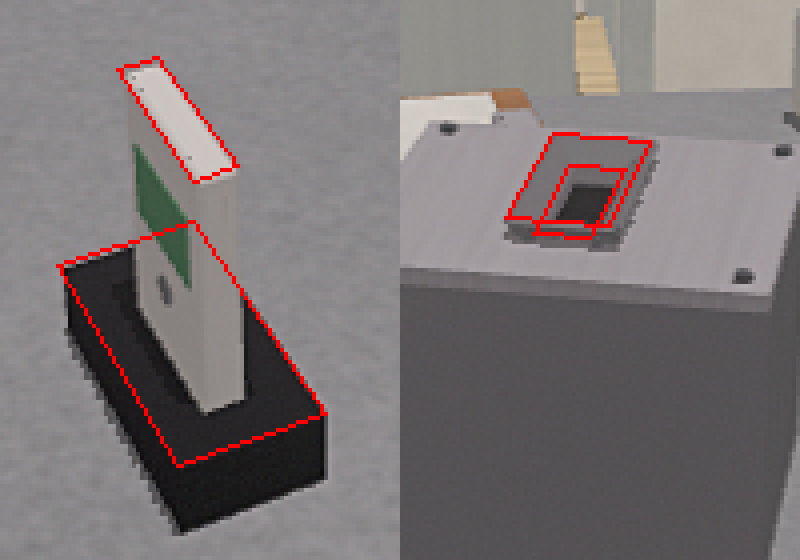

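In the side view, the overlay outlines of the logger's top, the cradle and the slot mouth lie within about 1 px (1.5 mm) of the edges, so both views agree. Continuing over the logger.

```bash
python3 -m inch '[2.55,-1.91,0,0,0,0,2.55,-1.91,0,0,0,0,2.55,-1.91,0,0,0,0,2.55,-1.91,0,0,0,0,2.55,-1.91,0,0,0,0,2.55,-1.91,0,0,0,0,2.55,-1.91,0,0,0,0,2.55,-1.91,0,0,0,0]' && python3 -m inch '[0,0,0,0,0,-0.175,0,0,0,0,0,-0.175,0,0,0,0,0,-0.175,0,0,0,0,0,-0.175,0,0,0,0,0,-0.175,0,0,0,0,0,-0.175,0,0,0,0,0,-0.175,0,0,0,0,0,-0.175]' && python3 -m inch '[0,0,0,0,0,-0.175,0,0,0,0,0,0]'
cat >> h.py <<'E'
from scipy.spatial.transform import Rotation as Ro
def goto(x,y,z,yawy):
    o=env.observe(); R=Ro.from_rotvec(o["orientation"]).as_matrix()
    a=np.radians(yawy); Y=np.array([np.cos(a),np.sin(a),0]); Z=np.array([0,0,-1.]); G=np.c_[np.cross(Y,Z),Y,Z]
    print("now",o["eef_pos"].round(4),"yaw_y",np.degrees(np.arctan2(R[1,1],R[0,1])).round(2),"F",o["force"].round(1),"gap",round(o["finger_gap"],4),"q",o["joints"].round(2))
    print("need tool cm",(R.T@(np.array([x,y,z])-o["eef_pos"])*100).round(2),"turn",Ro.from_matrix(R.T@G).as_rotvec().round(3))
E
python3 - <<'E'
from h import *
goto(.4804,-.1217,.100,21.4)
E
```

```text
time: 2.2
eef_pos: [0.4806, -0.1217, 0.2502]
orientation: [-3.088, -0.575, 0.0]
force: [0.1, -0.0, 0.6]
finger_gap: 0.0601
time: 3.2
eef_pos: [0.4801, -0.1226, 0.2502]
orientation: [-1.985, -2.435, 0.0]
force: [0.6, -0.6, 0.4]
finger_gap: 0.0601
time: 3.45
eef_pos: [0.4801, -0.1227, 0.2502]
orientation: [-1.774, -2.592, 0.0]
force: [0.2, -0.6, -0.1]
finger_gap: 0.0597
now [ 0.4801 -0.1227  0.2502] yaw_y 21.22 F [ 0.2 -0.6 -0.1] gap 0.0597 q [-0.39  0.21  1.73  0.    1.2  -0.76]
need tool cm [ 0.07  0.07 15.02] turn [-0.    -0.    -0.003]
```

```bash
python3 -m inch '[0.07,0.07,2.5,0,0,-0.003,0,0,2.5,0,0,0,0,0,2.5,0,0,0,0,0,2.5,0,0,0,0,0,2,0,0,0,0,0,1.5,0,0,0,0,0,1,0,0,0,0,0,0,0,0,0]'
python3 - <<'E'
from h import *
goto(.4804,-.1217,.100,21.4)
for n in("side","top"): cv2.imwrite(f"pics/d{n}.png",optics.capture(n)["frame"])
a=cv2.imread("pics/dside.png")[200:420,180:400];b=cv2.imread("pics/dtop.png")[180:400,300:520]
cv2.imwrite("pics/d.png",cv2.resize(np.hstack([a,b]),(800,400)))
E
```

```text
time: 4.45
eef_pos: [0.4803, -0.1217, 0.1049]
orientation: [-1.769, -2.595, 0.0]
force: [-0.0, -0.3, -0.2]
finger_gap: 0.06
now [ 0.4803 -0.1217  0.1049] yaw_y 21.44 F [-0.  -0.3 -0.2] gap 0.06 q [-0.39  0.4   1.89  0.    0.85 -0.76]
need tool cm [-0.01  0.    0.49] turn [-0.001 -0.001  0.001]
```

View pics/d.png

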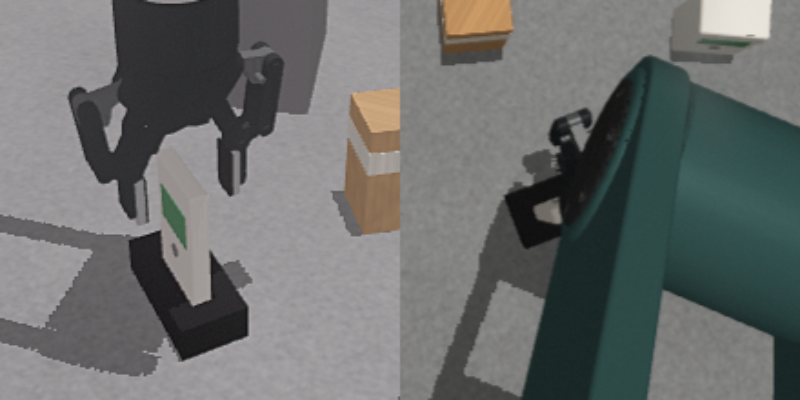

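In the close-up from the side, the fingers straddle the logger's upper part, with a pad on each face and the logger centred and standing straight. I'll go down 5 mm more and close.

```bash
python3 -m inch '[0,0,0.5,0,0,0,0,0,0,0,0,0]' && python3 -m inch '[0,0,0,0,0,0,0,0,0,0,0,0,0,0,0,0,0,0,0,0,0,0,0,0,0,0,0,0,0,0,0,0,0,0,0,0]' 0.5 40 && python3 -m inch '[0,0,-0.5,0,0,0,0,0,-1,0,0,0,0,0,-1.5,0,0,0,0,0,-2,0,0,0,0,0,-2,0,0,0,0,0,-2,0,0,0,0,0,-2,0,0,0,0,0,-2,0,0,0]' && python3 -m inch '[0,0,-2,0,0,0,0,0,-2,0,0,0,0,0,-1,0,0,0,0,0,0,0,0,0]'
python3 - <<'E'
from h import *
goto(.537,.210,.28,-15.5)
c=optics.capture("side");cv2.imwrite("pics/lift.png",c["frame"])
E
```

```text
time: 4.8
eef_pos: [0.4806, -0.1218, 0.1003]
orientation: [1.769, 2.596, 0.0]
force: [0.2, 0.6, 0.9]
finger_gap: 0.0596
time: 5.55
eef_pos: [0.4807, -0.1218, 0.1004]
orientation: [1.768, 2.597, 0.0]
force: [-0.8, -0.5, 3.0]
finger_gap: 0.0136
time: 6.55
eef_pos: [0.4806, -0.1218, 0.232]
orientation: [1.768, 2.596, 0.0]
force: [0.1, 0.2, -0.2]
finger_gap: 0.0135
time: 7.05
eef_pos: [0.481, -0.1219, 0.2813]
orientation: [1.767, 2.595, 0.001]
force: [-0.8, -0.3, -1.1]
finger_gap: 0.0135
now [ 0.481  -0.1219  0.2813] yaw_y 21.49 F [-0.8 -0.3 -1.1] gap 0.0135 q [-0.39  0.18  1.69  0.    1.28 -0.76]
need tool cm [28.83 17.37  0.12] turn [0.002 0.001 0.646]
```

View pics/lift.png

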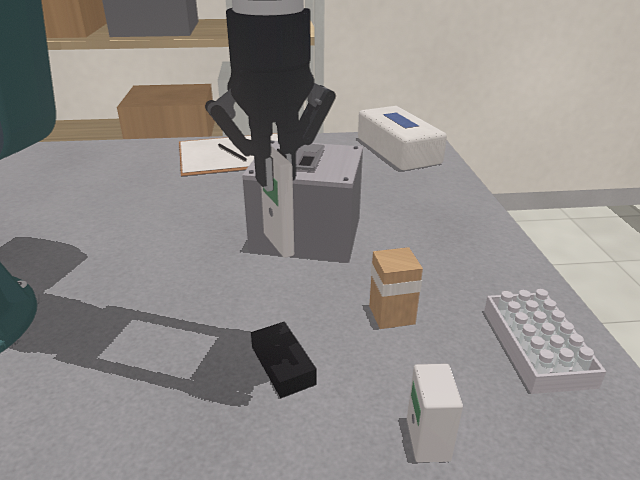

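The picture shows the logger held upright with its foot at about (280,250), the cradle empty, and the bystanders standing. Carrying it over the slot.

```bash
python3 -m inch '[1.4,0.85,-0.5,0,0,0,2.4,1.45,-0.5,0,0,0,2.4,1.45,0,0,0,0,2.4,1.45,0,0,0,0,2.4,1.45,0,0,0,0,2.4,1.45,0,0,0,0,2.4,1.45,0,0,0,0,2.4,1.45,0,0,0,0]' && python3 -m inch '[2.4,1.45,0,0,0,0,2.4,1.45,0,0,0,0,2.4,1.45,0,0,0,0,2.4,1.45,0,0,0,0,1,0.57,0,0,0,0,0,0,0,0,0,0.16,0,0,0,0,0,0.16,0,0,0,0,0,0.16]' && python3 -m inch '[0,0,0,0,0,0.166,0,0,0,0,0,0,0,0,0,0,0,0]'
python3 - <<'E'
from h import *
goto(.537,.210,.212,-15.5)
for n in("side","top"): cv2.imwrite(f"pics/o{n}.png",optics.capture(n)["frame"])
a=cv2.imread("pics/oside.png")[40:260,200:420];b=cv2.imread("pics/otop.png")[140:360,60:280]
cv2.imwrite("pics/o.png",cv2.resize(np.hstack([a,b]),(800,400)))
E
```

```text
time: 8.1
eef_pos: [0.5157, 0.0899, 0.2898]
orientation: [-1.767, -2.596, 0.001]
force: [-0.7, -0.4, -1.5]
finger_gap: 0.0135
time: 9.1
eef_pos: [0.5361, 0.2097, 0.2899]
orientation: [-2.34, -2.095, 0.002]
force: [0.3, -0.4, -2.0]
finger_gap: 0.0134
time: 9.48
eef_pos: [0.5365, 0.2097, 0.2902]
orientation: [-2.498, -1.905, 0.001]
force: [-0.2, 0.2, -2.2]
finger_gap: 0.0135
now [0.5365 0.2097 0.2902] yaw_y -15.35 F [-0.2  0.2 -2.2] gap 0.0135 q [0.25 0.29 1.51 0.   1.34 0.52]
need tool cm [0.04 0.04 7.82] turn [-0.     0.     0.003]
```

View pics/o.png

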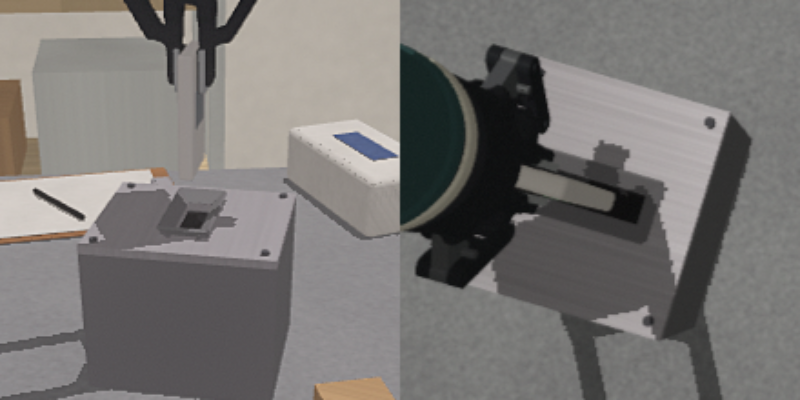

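Over the slot, the logger hangs upright and lines up with the slot's long axis in both crops, with no tilt visible. Lowering it in stages and watching the force.

```bash
python3 -m inch '[0.04,0.04,1,0,0,0.003,0,0,1.5,0,0,0,0,0,1,0,0,0,0,0,0.5,0,0,0,0,0,0.5,0,0,0,0,0,0,0,0,0]' && python3 - <<'E'
from h import *
goto(.537,.210,.204,-15.5)
for n in("side","top"): cv2.imwrite(f"pics/p{n}.png",optics.capture(n)["frame"])
a=cv2.imread("pics/pside.png")[90:200,240:350];b=cv2.imread("pics/ptop.png")[180:320,90:230]
cv2.imwrite("pics/p.png",np.hstack([cv2.resize(a,(400,400)),cv2.resize(b,(400,400))]))
E
```

```text
time: 10.32
eef_pos: [0.5372, 0.2101, 0.2451]
orientation: [-2.504, -1.897, 0.001]
force: [-0.5, -0.5, -2.0]
finger_gap: 0.0133
now [0.5372 0.2101 0.2451] yaw_y -15.7 F [-0.5 -0.5 -2. ] gap 0.0133 q [0.25 0.33 1.57 0.   1.24 0.53]
need tool cm [-0.01 -0.01  4.11] turn [-0.     0.    -0.003]
```

View pics/p.png

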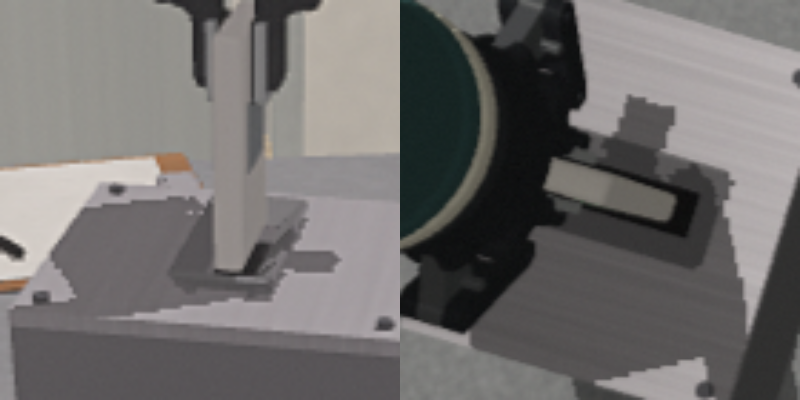

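The foot is at the slot, inside the mouth with a dark gap visible on all the sides I can see, and no contact force so far. Pushing it down past the flap.

```bash
python3 -m inch '[0,0,0.5,0,0,0,0,0,0.5,0,0,0,0,0,0.5,0,0,0,0,0,0,0,0,0]' && python3 -m inch '[0,0,0.7,0,0,0,0,0,0.7,0,0,0,0,0,0.7,0,0,0,0,0,0.4,0,0,0,0,0,0,0,0,0]'
python3 - <<'E'
from h import *
goto(.537,.210,.204,-15.5)
for n in("side","top"): cv2.imwrite(f"pics/q{n}.png",optics.capture(n)["frame"])
a=cv2.imread("pics/qside.png")[90:200,240:350];b=cv2.imread("pics/qtop.png")[180:320,90:230]
cv2.imwrite("pics/q.png",np.hstack([cv2.resize(a,(400,400)),cv2.resize(b,(400,400))]))
E
```

```text
time: 10.92
eef_pos: [0.5372, 0.21, 0.2299]
orientation: [-2.504, -1.897, 0.001]
force: [-0.4, -0.3, -0.5]
finger_gap: 0.0137
time: 11.55
eef_pos: [0.5369, 0.21, 0.2048]
orientation: [-2.504, -1.897, 0.002]
force: [0.2, 0.2, -2.1]
finger_gap: 0.0132
now [0.5369 0.21   0.2048] yaw_y -15.7 F [ 0.2  0.2 -2.1] gap 0.0132 q [0.25 0.37 1.62 0.   1.16 0.53]
need tool cm [0.   0.01 0.08] turn [-0.001  0.    -0.004]
```

View pics/q.png

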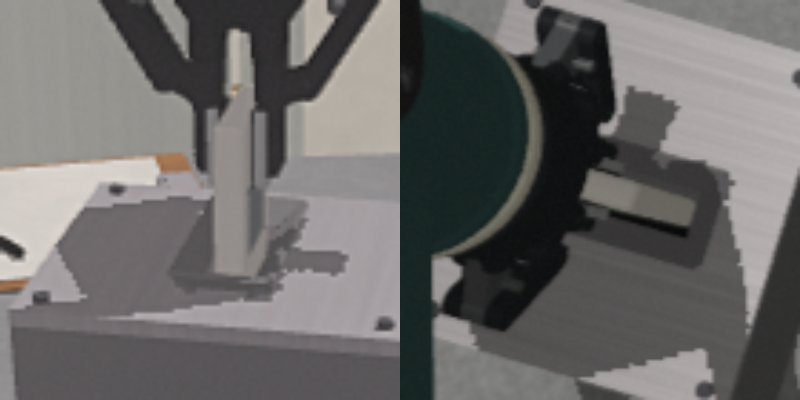

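The logger is about 37 mm below the lid top, upright and not jamming (the force is about its own weight). Letting go.

```bash
python3 -m inch '[0,0,0,0,0,0,0,0,0,0,0,0,0,0,0,0,0,0,0,0,0,0,0,0,0,0,0,0,0,0,0,0,0,0,0,0]' 5 && python3 -m inch '[0,0,-1,0,0,0,0,0,-2,0,0,0,0,0,-2.5,0,0,0,0,0,-2.5,0,0,0,-3,0,-1,0,0,0,-3,0,0,0,0,0,-3,0,0,0,0,0,-3,0,0,0,0,0]' && python3 -m inch '[-3,0,0,0,0,0,-3,0,0,0,0,0,-3,0,0,0,0,0,-3,0,0,0,0,0,0,0,0,0,0,0,0,0,0,0,0,0]'
python3 - <<'E'
from h import *
goto(.537,.210,.204,-15.5)
for n in("side","top"): cv2.imwrite(f"pics/e{n}.png",optics.capture(n)["frame"])
E
```

```text
time: 12.4
eef_pos: [0.5373, 0.2101, 0.2053]
orientation: [-2.504, -1.897, -0.0]
force: [0.7, 0.0, -0.2]
finger_gap: 0.0501
time: 13.4
eef_pos: [0.5046, 0.0937, 0.2962]
orientation: [2.503, 1.897, 0.001]
force: [0.3, 0.6, -0.4]
finger_gap: 0.0502
time: 14.15
eef_pos: [0.4726, -0.0206, 0.2958]
orientation: [2.504, 1.896, 0.002]
force: [0.5, 0.4, 0.5]
finger_gap: 0.05
now [ 0.4726 -0.0206  0.2958] yaw_y -15.73 F [0.5 0.4 0.5] gap 0.05 q [-0.19  0.13  1.71  0.    1.3   0.08]
need tool cm [23.93 -0.06  9.2 ] turn [ 0.001 -0.001 -0.004]
```

View pics/eside.png

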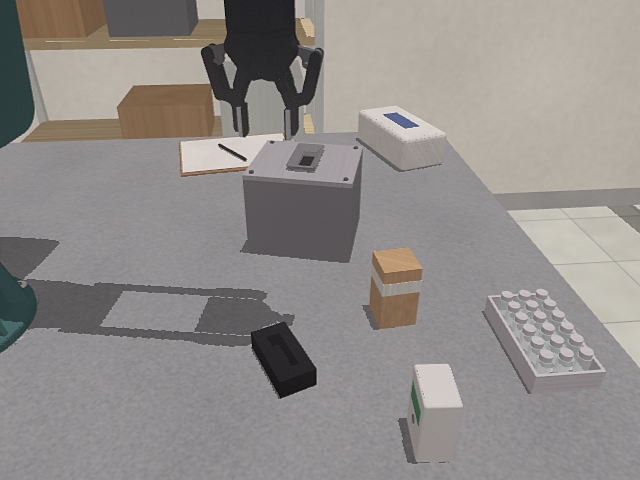

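View pics/etop.png

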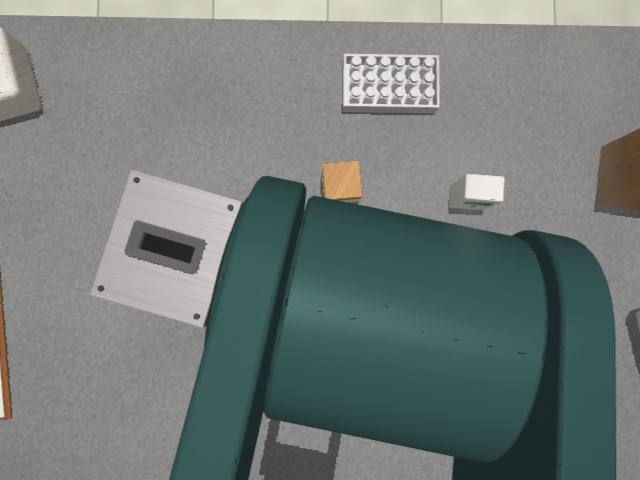

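The slot (167,248) is empty and dark, with nothing sticking out. The cradle (283,358) is empty, and the carton (342,180) and handset (485,188) stand where they were. The gripper is clear of everything, so I'm handing it in.

```bash
python3 - <<'E'
from station import job_done
print(job_done())
E
```

```text
the job is handed in; nothing more can be done
None
```

The logger is posted: I lifted it straight out of its cradle, carried it upright to the returns box and lowered its foot about 37 mm below the lid top, past the dust flap. I then let it go, backed the arm away and handed the job in at about 14 s of the 45 s allowed.

- **Result:** the last pictures show the slot clear with nothing sticking out, and the cradle empty. The logger can't be seen inside the box, so this is judged from the empty slot and the open bench.
- **Bystanders:** the handset and carton are still standing at the same pixel positions as before.
- **Forces:** readings at the end of each move never passed about 3 N, and the robot was touching nothing when I handed the job in.
- **Measurements:** the two camera views agreed to within about 1 px (1.5 mm). No check failed or disagreed.

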